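# Blank off the gas block and take its outlet cap off

### The job

Take the steel shut-off blade out of its stand and push it down into the slot of the gas block until its handle sits on the block, and let it go there. Then unscrew the cap next to that slot - nobody knows whether its thread is right- or left-handed, so you will have to find out by trying - and lift it off; finish while still holding this cap upright, still, at least 80 mm higher than it sat. Do not disturb the other cap or the tools lying about.

Things in the scene. Friction and masses are not known exactly. Their poses are not given: they have to be found in the camera images.
- manifold: the gas block, fixed: an aluminium bar 70 mm (its x) by 280 mm (its y) by 60 mm high, from y = -150 to +130 mm. Origin at its underside, on the table. A round gauge, 54 mm across, 53 mm high, sticks out of its -y end, centred at y = -195 mm. Then follow: a slot at y = -115, the inner cap at y = -20, the outer cap at y = +85 mm.
- slot (a point): centre of the slot's mouth in the block's top face (60 mm up), axes as the block's. The slot is 40 mm long (along x) and 7 mm wide (along y) and goes right down through the block.
- blade: the steel shut-off blade, upright, about 150 g. Origin at the centre of its lower tip, z up. Blade 36 mm wide (its x), 4 mm thick (y), 45 mm long, the last 6 mm narrowed to 32 by 2.4; above it, z = 45 to 85 mm, a handle 44 (x) by 12 mm (y), whose underside rests on the stand and, when home, on the gas block. Axes along the stand's at the start; lifts straight out.
- stand: the blade's stand, fixed: a grey block 80 mm (x) by 60 mm (y) by 55 mm high on a 90 by 80 mm foot, origin at the centre of its underside, with a slot along x through its middle that holds the blade.
- outlet (a point): centre, at the block's top face (60 mm up), of the outlet under the inner cap. Quick thread of unknown hand, drawn anew each time: one way the cap stops hard within 0.15 rad (forcing is no use); the other way it turns easily, without rising, and once turned 1.0 to 1.9 rad it is free and lifts straight off (17 mm overlap). Turned less, it lifts 2 mm at most.
- inner_cap: the cap to take off, next to the slot: brass, upright, about 250 g. Origin at the centre of its lower rim (on the block's top at the start), z up. Round skirt 56 mm across, 26 mm high; on top of it, on the same axis, a round knurled grip knob 32 mm across and 36 mm high, so its top is 62 mm above the origin. The knob can be gripped from above at any yaw.
- outer_cap: an identical cap on the block's other outlet, farther from the slot, to be left alone. Its thread hand is the opposite one.
- wrench: loose wrench lying on the table, to be left alone.
- brush: loose brush lying on the table, to be left alone.
- square: loose L-shaped steel square, legs 110 and 80 mm, 16 mm thick, lying on the table, to be left alone.
There are look-alikes about, which are no part of the job. What is shaped like the blade but blue is not meant.

How it is judged:
By the outcome, as a careful person would: the job done as asked, in the order asked, and still so for the second after the job is handed in, while the arm keeps its last pose, push and grip.
It also fails if it takes over 51 s, if anything falls off the work surface, if the arm or the gripper's body presses on something with over 40 N, if the wrist force passes 120 N, or if a joint passes its speed limit or range.

### The arm

A 6-joint arm with a two-finger parallel gripper is mounted at the origin on the work surface. World frame = base frame: x ahead of the robot, y to its left, z up, the work surface at z = 0. Lengths are in m, angles in rad, forces in N, time in s.
With the tool pointing down it reaches from about 0.3 to 0.875 m from the base axis. Payload 6.4 kg.
Tool frame: the origin (TCP) lies at the very end of the fingers, on their centre line; the grasp point (between the pads) lies 19 mm behind it; z points along the fingers, y is the line along which they close (so a half turn about z gives the same grasp; the last joint's range is limited). The gripper opens to 85 mm and grips with 20 to 120 N. Pads are 22 mm wide; open, the fingers measure 114 mm over their backs; the gripper's body (76 mm by 85 mm) begins 54 mm behind the grasp point. The pads swing forward as they close: fully open they stand 13 mm farther back than shut.
Start: joints at [-1.324, 0.181, 1.607, -0, 1.354, -0.206], TCP at [0.252, -0.517, 0.231] pointing down, gripper open.
Joint ranges: [-2.99, 2.99], [-0.89, 2.07], [0.3, 2.58], [-1.14, 4.28], [0, 2.63], [-3.12, 3.12]. Speed limits (rad/s): [2.57, 2.57, 3.01, 3.14, 3.14, 3.14].

### API

Orientations are given as a unit quaternion [x, y, z, w].
In Python, from rig import bot, viewer gives the robot as it stands.
- The arm moves only by the shell command python3 -m jog 'ROWS' [OPENING] [FORCE]. ROWS is JSON, a list of rows, each a list of 2 entries, a list of its own where there are three numbers: the shift along the tool's x, y, z in mm, then the turn, a rotation vector about the tool's x, y, z in degrees. In form: [[[x, y, z], [wx, wy, wz]], ...]. A call has 1 to 20 rows; each row shifts and turns the commanded pose from where the row before left it, along the tool's axes as they then stand; what a row does not reach is not made up. A row lasts 1/8 s, in which the tool goes at most 62.5 mm and 10.7 degrees, less where a joint would pass 70% of its speed; a pose out of reach is approached as far as the arm can. A call is refused whole if a number of a shift passes 62.5 or a number of a turn 10.7, either way. A call with a gripper value outside its range is refused whole. OPENING is the finger opening in mm, from 0 to 85.4, set as the call begins (- or left out, the last holds). The fingers move at their own pace and stop on an object; FORCE is the grip in N (left out, the last holds). Time passes only in rows, so rows that do not move let the fingers close. It gives the time, the measured TCP pose, the force, the opening and the grip force at its end, in the units of the state.
- bot.get_state(): the state, without advancing time (a new reading comes with each control period).
- viewer.get_image(name): name is "side" or "top"; returns the picture (480x640x3 uint8, blue, green, red); there is no depth.
- viewer.camera_params(name): a dict with "fx", "fy", "cx", "cy" (pixels), "R" (3x3) and "t" (3): a world point X has camera coordinates R X + t. Camera axes: x right, y down, z forward; pixel columns grow to the right and rows downward; lengths in m; the calibration is good to about 2 mm. A picture is of the moment at which its call begins. camera_params takes no time and is no camera call.
- bot.hand_in(): hands the job in; it is judged then, once.
The state is a dict: "t": time; "joints": joint angles; "joint_velocities": joint speeds; "tau": joint torques, N m; "ee_pos": TCP position; "eef_rot": TCP orientation; "wrist_force": force on the tool from outside, world axes, zero at the start; "ft_torque": the same for the moment, N m; "width": finger opening in m; "finger_force": force on a finger pad.
Only numpy, scipy, OpenCV 4.12 (cv2) and the standard library are available. Lean on these libraries where they do the work, as an engineer would, in place of code of your own. Each camera call takes 0.05 s, during which the arm holds its last target. There are 200 camera calls.

## Working session

There is one attempt and no reset: what is moved stays moved. The work goes in short steps, Python scripts to look and compute and a shell command to move; the robot and the scene stay as the last step left them, time stands still between calls to the robot, and variables do not carry over. Pictures are saved under pics/ and viewed, at most 10 in all, crops included, and the job is handed in when it is done.

```bash
mkdir -p pics; ls
python3 - <<'E'
from rig import bot, viewer
import cv2
s=bot.get_state()
print({k:s[k] for k in('t','ee_pos','eef_rot','width','wrist_force')})
for n in('side','top'):
    cv2.imwrite(f'pics/{n}0.png',viewer.get_image(n)); print(n,viewer.camera_params(n))
E
```

```text
pics
{'t': 0.0, 'ee_pos': array([ 0.25142336, -0.5165086 ,  0.23039784]), 'eef_rot': array([ 9.74482480e-01,  2.24461930e-01, -2.20953870e-06, -8.59292493e-04]), 'width': 0.08562941913339507, 'wrist_force': array([-0.23195205, -0.3511964 , -0.42548751])}
side {'fx': 547.4323093969108, 'fy': 547.4323093969108, 'cx': 321.52858054871854, 'cy': 232.671438266625, 'R': array([[ 0.99759641, -0.06883181, -0.00797456],
       [-0.04233539, -0.51434237, -0.85653934],
       [ 0.0548555 ,  0.85481817, -0.51602013]]), 't': array([-0.58202221,  0.08071465,  1.15714358])}
top {'fx': 559.8470561254102, 'fy': 559.8470561254102, 'cx': 323.41974908356497, 'cy': 241.0108335198078, 'R': array([[-0.00964152, -0.9997388 ,  0.02072109],
       [-0.98840048,  0.00638722, -0.15173561],
       [ 0.15156363, -0.0219437 , -0.9882039 ]]), 't': array([0.01761956, 0.58909583, 1.13315295])}
```

View pics/side0.png

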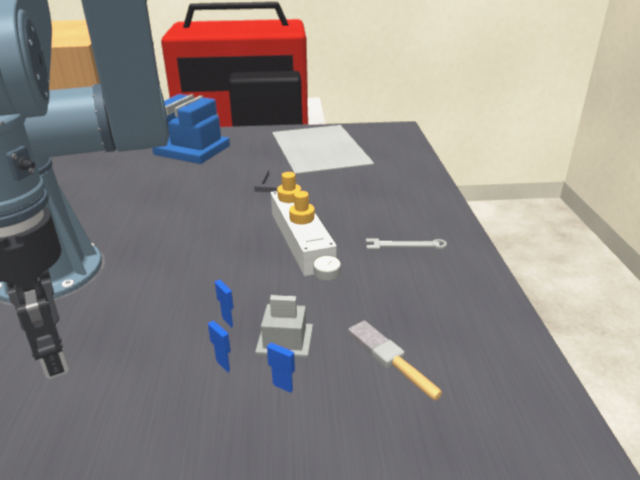

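View pics/top0.png

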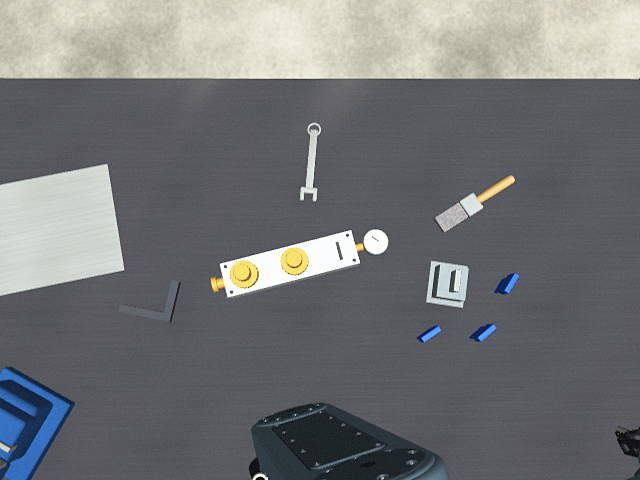

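The top view shows the grey blade in its stand at (457,280). The blue look-alikes are at (430,334), (485,332) and (509,284). The slot is at (339,250), the inner cap at (294,261) and the outer cap at (244,273). In the side view the same blade's handle is at (283,305), with the blue ones at (224,303), (219,346) and (281,368). By the description I choose the grey/steel one in the stand.

```bash
cat > h.py <<'E'
from rig import bot, viewer
import cv2, numpy as np
C={n:viewer.camera_params(n) for n in('side','top')}
def P(n):
    c=C[n]; return np.array([[c['fx'],0,c['cx']],[0,c['fy'],c['cy']],[0,0,1]])@np.c_[c['R'],c['t']]
def proj(n,X):
    q=P(n)@np.r_[X,1]; return q[:2]/q[2]
def tri(side,top):
    X=cv2.triangulatePoints(P('side'),P('top'),np.float64(side),np.float64(top))[:,0]; return X[:3]/X[3]
def onz(n,uv,z):
    c=C[n]; d=c['R'].T@np.array([(uv[0]-c['cx'])/c['fx'],(uv[1]-c['cy'])/c['fy'],1]); o=-c['R'].T@c['t']
    return o+d*(z-o[2])/d[2]
def crop(im,x0,y0,w,h,s,g=10):
    o=cv2.resize(im[y0:y0+h,x0:x0+w],None,fx=s,fy=s,interpolation=cv2.INTER_CUBIC)
    for x in range(-(-x0//g)*g,x0+w,g):
        cv2.line(o,(int((x-x0+.5)*s),0),(int((x-x0+.5)*s),6),(0,0,255),1); cv2.putText(o,str(x),(int((x-x0+.5)*s)+2,14),0,.35,(0,0,255))
    for y in range(-(-y0//g)*g,y0+h,g):
        cv2.line(o,(0,int((y-y0+.5)*s)),(6,int((y-y0+.5)*s)),(0,0,255),1); cv2.putText(o,str(y),(8,int((y-y0+.5)*s)+4),0,.35,(0,0,255))
    return o
E
python3 - <<'E'
from h import *
t=cv2.imread('pics/top0.png'); s=cv2.imread('pics/side0.png')
cv2.imwrite('pics/c1.png',np.hstack([crop(t,425,255,50,55,8),crop(s,252,290,50,55,8)]))
cv2.imwrite('pics/c2.png',np.vstack([crop(t,208,225,190,75,4),np.hstack([crop(s,265,170,80,56,4),crop(s,265,225,80,56,4)])[:, :640].copy() if 0 else np.pad(np.hstack([crop(s,265,170,80,62,4),crop(s,265,222,80,62,4)]),((0,0),(0,120),(0,0)))]))
E
```

```text
(no output)
```

View pics/c1.png

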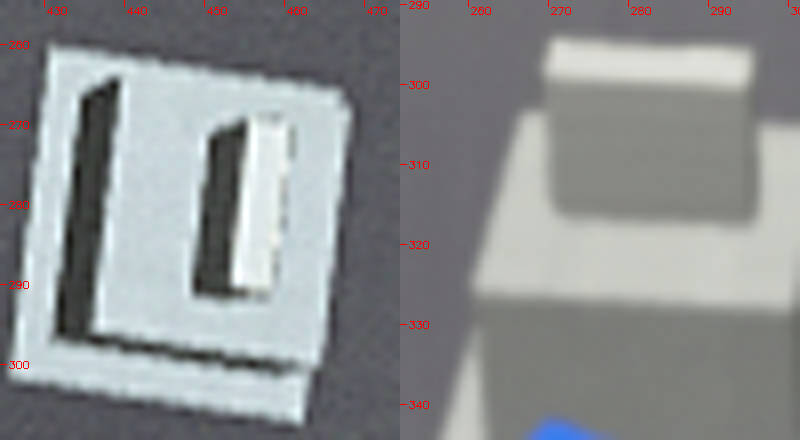

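View pics/c2.png

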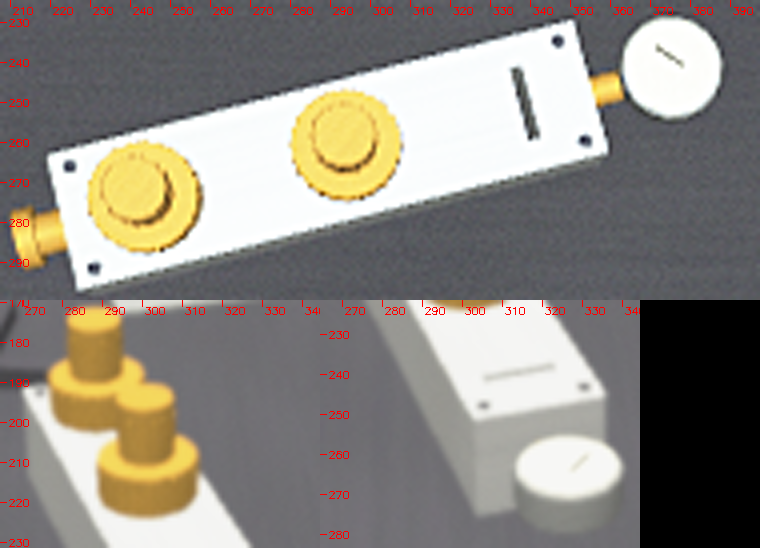

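The close crops confirm the grey handle in the stand: centre (456.9,280.3) top and (282.75,297.5) side. The slot is at (338.9,250.25) and (314.25,239.6). The inner knob top is at (293.75,258.5) and (301,193.5).

Run:
```python
from h import *
np.set_printoptions(precision=4,suppress=True)
D={'hc':((282.75,297.5),(456.9,280.3)),
'hTfarL':((270.25,294.25),(453.25,291.1)) ,'h_far+':((295.75,295.4),(455.4,269.25)),'h_n+':((295.5,300.75),(460.75,269.25)),'h_n-':((269.5,299.5),(458.25,291.6)),
'slot':((314.25,239.6),(338.9,250.25)),'sl-':((305.5,241.25),(341,259)),'sl+':((323,238),(336.75,241.5)),
'knob':((301,193.5),(293.75,258.5)),'bl-':((303.25,251.5),(359.5,262.75)),'bl+':((335.75,245.25),(350.5,229.5))}
R={}
for k,(s,t) in D.items():
    X=tri(s,t);R[k]=X;print(k,X,proj('side',X)-s,proj('top',X)-t)
y=lambda a,b:np.degrees(np.arctan2(*(R[b]-R[a])[1::-1]))
print('blade yaw',y('hTfarL','h_far+'),y('h_n-','h_n+'),'slot yaw',y('sl-','sl+'),y('bl-','bl+'))
# from top camera at known z
q=[onz('top',p,.06) for p in((219.5,263.25),(350.5,229.5),(359.5,262.75),(227,297))]
print(np.array(q)); d=q[0]-q[1]; e=q[3]-q[2]; print('long edge yaw',[np.degrees(np.arctan2(v[1],v[0]))-90 for v in(d,e)])
c=np.mean(q,0);a=np.radians(np.mean([np.degrees(np.arctan2(v[1],v[0]))-90 for v in(d,e)]))
ax=np.array([-np.sin(a),np.cos(a)])
for n,yy in(('slot',-.115),('inner',-.02)):
    print(n,c[:2]+ax*(yy+.01))
print('hc z.1', onz('top',(456.9,280.3),.095),onz('side',(282.75,297.5),.095),'knob z',onz('top',(293.75,258.5),.122))
s=bot.get_state();from scipy.spatial.transform import Rotation as Ro
print(Ro.from_quat(s['eef_rot']).as_matrix())
```

```text
hc [ 0.5008 -0.2527  0.0939] [-0.3307  0.0442] [-0.0218 -0.2667]
hTfarL [ 0.4795 -0.244   0.0954] [-0.5249  0.0633] [-0.0397 -0.4266]
h_far+ [ 0.5229 -0.2504  0.0952] [-0.2812  0.0414] [-0.0156 -0.2277]
h_n+ [ 0.5226 -0.2618  0.0929] [ 0.0112 -0.0016] [0.0006 0.009 ]
h_n- [ 0.4784 -0.2547  0.0926] [-0.4154  0.0497] [-0.0317 -0.3338]
slot [ 0.5673 -0.0187  0.0605] [-0.0432  0.0076] [-0.0018 -0.0422]
sl- [ 0.549  -0.0228  0.06  ] [ 0.0133 -0.0022] [0.0007 0.0129]
sl+ [ 0.5858 -0.0144  0.0609] [-0.1105  0.0206] [-0.0035 -0.1083]
knob [0.544  0.0729 0.1225] [-0.3993  0.0676] [-0.02   -0.4295]
bl- [ 0.5419 -0.061   0.0596] [-0.439   0.0708] [-0.0224 -0.4143]
bl+ [ 0.6105 -0.0435  0.0601] [ 0.1574 -0.0314] [0.0032 0.1509]
blade yaw -8.366833680382566 -9.138078832975753 slot yaw 12.799110500475113 14.278023491542655
[[ 0.542   0.2274  0.06  ]
 [ 0.6108 -0.0435  0.06  ]
 [ 0.5409 -0.0609  0.06  ]
 [ 0.4727  0.2108  0.06  ]]
long edge yaw [np.float64(14.250866517957476), np.float64(14.08978713612585)]
slot [ 0.5673 -0.0184]
inner [0.5441 0.0737]
hc z.1 [ 0.5002 -0.2525  0.095 ] [ 0.5014 -0.254   0.095 ] knob z [0.5432 0.0729 0.122 ]
[[ 0.8992  0.4375 -0.0004]
 [ 0.4375 -0.8992  0.0016]
 [ 0.0004 -0.0016 -1.    ]]
```

```bash
python3 -m jog '[[[0,0,0],[0,0,8.66]],[[0,0,0],[0,0,8.66]],[[0,0,0],[0,0,8.66]],[[0,0,0],[0,0,8.66]],[[25.8,-37.3,0],[0,0,0]],[[25.8,-37.3,0],[0,0,0]],[[25.8,-37.3,0],[0,0,0]],[[25.8,-37.3,0],[0,0,0]],[[25.8,-37.3,0],[0,0,0]],[[25.8,-37.3,0],[0,0,0]],[[25.8,-37.3,0],[0,0,0]],[[25.8,-37.3,0],[0,0,0]],[[0,0,0],[0,0,0]],[[0,0,0],[0,0,0]]]' 45 30
cat >> h.py <<'E'
from scipy.spatial.transform import Rotation as Ro
def goto(x,y,z,yaw):
    "tool-frame shift (mm, after turning) and turn (deg about tool z) to a pointing-down pose"
    s=bot.get_state(); M=Ro.from_quat(s['eef_rot']).as_matrix(); cur=np.degrees(np.arctan2(M[1,0],M[0,0]))
    a=np.radians(yaw); d=np.array([x,y,z])-s['ee_pos']
    T=np.array([[np.cos(a),np.sin(a),0],[np.sin(a),-np.cos(a),0],[0,0,-1]])
    print('t',round(s['t'],2),'pos',s['ee_pos'].round(4),'yaw',cur.round(2),'tiltz',M[:,2].round(4),'shift',(T.T@d*1e3).round(1),'turn',round(cur-yaw,2))
    print('F',s['wrist_force'].round(1),s['ft_torque'].round(2),'w',s['width'].round(4),'ff',s['finger_force'])
E
python3 -c "
from h import *
goto(.5005,-.2527,.062,-8.7)"
```

```text
t: 1.85
ee_pos: [0.5003, -0.2533, 0.2309]
eef_rot: [0.997, -0.076, -0.0, -0.0]
wrist_force: [0.1, -0.6, -0.7]
width: 0.0452
finger_force: 0.0
t 1.85 pos [ 0.5003 -0.2533  0.2309] yaw -8.66 tiltz [-1.e-03  1.e-04 -1.e+00] shift [ 1.000e-01 -7.000e-01  1.689e+02] turn 0.04Traceback (most recent call last):
  File "<string>", line 3, in <module>
    goto(.5005,-.2527,.062,-8.7)
    ~~~~^^^^^^^^^^^^^^^^^^^^^^^^
  File "h.py", line 27, in goto
    print('F',s['wrist_force'].round(1),s['ft_torque'].round(2),'w',s['width'].round(4),'ff',s['finger_force'])
                                                                    ^^^^^^^^^^^^^^^^
AttributeError: 'float' object has no attribute 'round'
```

```bash
sed -i "s/s\['width'\].round(4)/round(s['width'],4)/" h.py
python3 -m jog '[[[0,-0.5,40],[0,0,0]],[[0,0,40],[0,0,0]],[[0,0,30],[0,0,0]],[[0,0,20],[0,0,0]],[[0,0,20],[0,0,0]],[[0,0,12],[0,0,0]],[[0,0,7],[0,0,0]],[[0,0,0],[0,0,0]],[[0,0,0],[0,0,0]]]'
python3 -m jog '[[[0,0,0],[0,0,0]],[[0,0,0],[0,0,0]],[[0,0,0],[0,0,0]],[[0,0,0],[0,0,0]],[[0,0,0],[0,0,0]],[[0,0,0],[0,0,0]]]' 0 50
python3 -c "
from h import *
goto(.5005,-.2527,.062,-8.7)"
```

```text
t: 2.98
ee_pos: [0.5012, -0.2532, 0.063]
eef_rot: [0.997, -0.076, 0.001, 0.0]
wrist_force: [-0.3, 0.0, -0.4]
width: 0.0449
finger_force: 0.0
t: 3.72
ee_pos: [0.5011, -0.2529, 0.0628]
eef_rot: [0.997, -0.076, 0.0, 0.0]
wrist_force: [-1.3, 1.4, 4.9]
width: 0.0112
finger_force: 50.3
t 3.73 pos [ 0.5011 -0.2529  0.0628] yaw -8.7 tiltz [ 7.e-04 -4.e-04 -1.e+00] shift [-0.7 -0.1  0.8] turn 0.0
F [-1.3  1.4  4.9] [0.16 0.12 0.06] w 0.0112 ff 50.27354836463928
```

```bash
python3 -m jog '[[[0,0,-10],[0,0,0]],[[0,0,-20],[0,0,0]],[[0,0,-30],[0,0,0]],[[0,0,-30],[0,0,0]],[[0,0,-20],[0,0,0]],[[0,0,0],[0,0,-7.6]],[[0,0,0],[0,0,-7.6]],[[0,0,0],[0,0,-7.7]],[[0,0,0],[0,0,0]]]'
python3 -c "
from h import *
goto(.5673,-.0186,.15,14.2)"
```

```text
t: 4.85
ee_pos: [0.5006, -0.2527, 0.1723]
eef_rot: [0.992, 0.123, -0.0, -0.0]
wrist_force: [-0.3, -0.4, -0.5]
width: 0.0111
finger_force: 49.4
t 4.85 pos [ 0.5006 -0.2527  0.1723] yaw 14.13 tiltz [-4.e-04  2.e-04 -1.e+00] shift [ 122.1 -210.5   22.3] turn -0.07
F [-0.3 -0.4 -0.5] [ 0.01 -0.02  0.03] w 0.0111 ff 49.432173371315
```

```bash
python3 -m jog '[[[20.35,-35.1,0],[0,0,0]],[[20.35,-35.1,0],[0,0,0]],[[20.35,-35.1,0],[0,0,0]],[[20.35,-35.1,0],[0,0,0]],[[20.35,-35.1,0],[0,0,0]],[[20.35,-35.1,22],[0,0,0]],[[0,0,15],[0,0,0]],[[0,0,0],[0,0,0]],[[0,0,0],[0,0,0]],[[0,0,0],[0,0,0]]]'
python3 - <<'E'
from h import *
goto(.5673,-.0186,.15,14.2)
t=viewer.get_image('top');s=viewer.get_image('side')
cv2.imwrite('pics/top1.png',t);cv2.imwrite('pics/side1.png',s)
cv2.imwrite('pics/c3.png',np.hstack([crop(t,310,220,65,75,6),crop(s,285,190,65,75,6)]))
E
```

```text
t: 6.1
ee_pos: [0.568, -0.0198, 0.1362]
eef_rot: [0.992, 0.123, 0.001, 0.0]
wrist_force: [0.0, 0.6, -1.1]
width: 0.0116
finger_force: 49.4
t 6.1 pos [ 0.568  -0.0198  0.1362] yaw 14.09 tiltz [ 1.4e-03 -5.0e-04 -1.0e+00] shift [ -0.4  -1.3 -13.8] turn -0.11
F [ 0.   0.6 -1.1] [-0.02 -0.02 -0.02] w 0.0116 ff 49.44185256958008
```

View pics/c3.png

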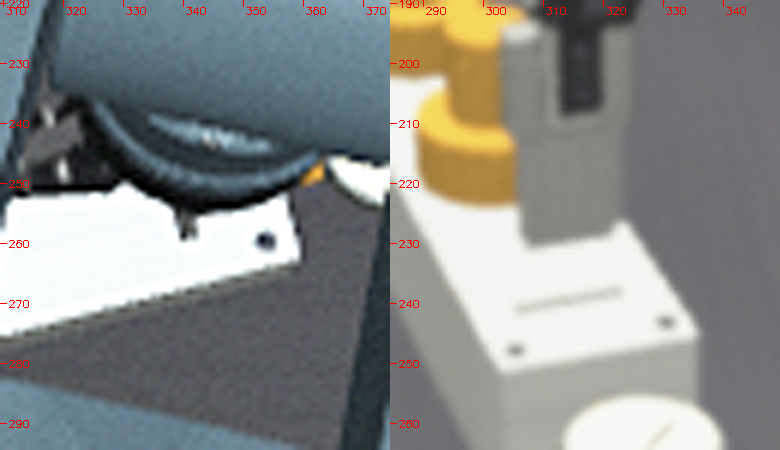

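The crop shows the grey blade above the slot. Its tip corners are at (307,230.3) and (322.3,228.5) in the side view, and the slot ends at (305.7,241.3) and (323.2,237.8). The arm hides the slot in the top view.

Run:
```python
from h import *
np.set_printoptions(precision=4,suppress=True)
a=onz('side',(307,230.3),.0834);b=onz('side',(322.3,228.5),.0834)
c=onz('side',(305.7,241.3),.06);d=onz('side',(323.2,237.8),.06)
print(a,b,np.linalg.norm(b-a),np.degrees(np.arctan2(*(b-a)[1::-1])))
print(c,d,np.linalg.norm(d-c),np.degrees(np.arctan2(*(d-c)[1::-1])))
n=np.array([-np.sin(np.radians(14.2)),np.cos(np.radians(14.2)),0])
tip=(a+b)/2+n*.0012; sl=(c+d)/2
print('tip',tip,'slot',sl)
goto(.5673,-.0186,.068,14.2)
```

```text
[ 0.5528 -0.018   0.0834] [ 0.5848 -0.0133  0.0834] 0.03230268755388795 8.31647774070123
[ 0.5494 -0.023   0.06  ] [ 0.5866 -0.0122  0.06  ] 0.038758948838114614 16.271694382630262
tip [ 0.5685 -0.0145  0.0834] slot [ 0.568  -0.0176  0.06  ]
t 6.2 pos [ 0.5679 -0.0195  0.136 ] yaw 14.12 tiltz [ 0.0012 -0.0003 -1.    ] shift [-0.3 -1.  68. ] turn -0.08
F [-1.1 -0.7 -2.1] [0.02 0.01 0.  ] w 0.0112 ff 49.44155037403107
```

```bash
python3 -m jog '[[[0,0,9],[0,0,0]],[[0,0,7],[0,0,0]],[[0,0,0],[0,0,0]],[[0,0,0],[0,0,0]]]'
python3 - <<'E'
from h import *
goto(.5673,-.0186,.068,14.2)
s=viewer.get_image('side')
for k in range(3):
    pass
s=np.mean([viewer.get_image('side') for _ in range(4)],0).astype(np.uint8)
cv2.imwrite('pics/side2.png',s)
cv2.imwrite('pics/c4.png',crop(s,295,205,45,38,17,5))
E
```

```text
t: 6.7
ee_pos: [0.5675, -0.0186, 0.1192]
eef_rot: [0.992, 0.124, -0.0, -0.0]
wrist_force: [-0.3, -0.1, -1.6]
width: 0.0115
finger_force: 49.4
t 6.7 pos [ 0.5675 -0.0186  0.1192] yaw 14.21 tiltz [-3.e-04  1.e-04 -1.e+00] shift [-0.2 -0.1 51.2] turn 0.01
F [-0.3 -0.1 -1.6] [-0.07  0.   -0.07] w 0.0115 ff 49.44159507751465
```

View pics/c4.png

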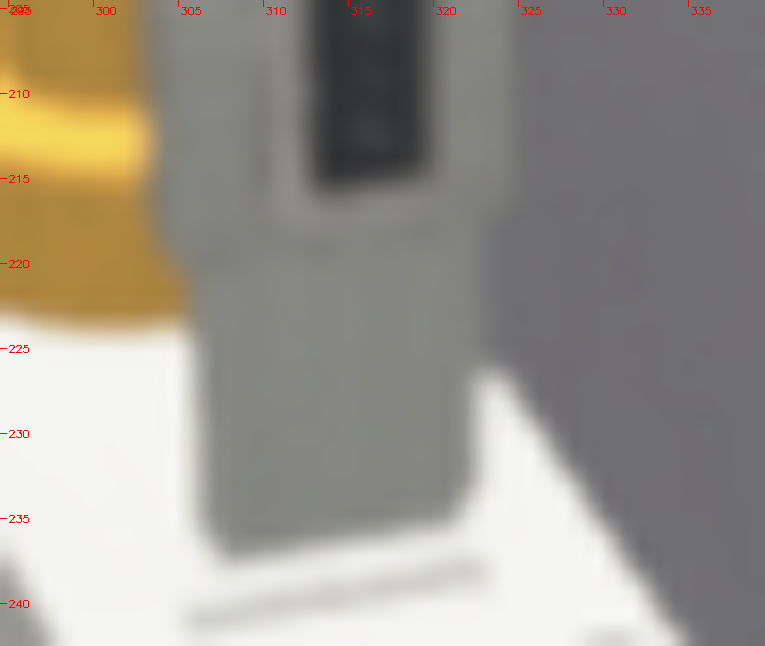

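The blade tip is parallel to the slot and just above it: tip centre about (314.5,236.5), slot centre (314.4,239.65).

Run:
```python
from h import *
np.set_printoptions(precision=2,suppress=True)
a=np.radians(14.2);n=np.array([-np.sin(a),np.cos(a),0]);u=np.array([np.cos(a),np.sin(a),0])
c=onz('side',(305.7,241.3),.06);d=onz('side',(323.1,238.0),.06);sl=(c+d)/2
print('slot',sl*1e3)
for z in(.0655,.0664,.0674):
    t=(onz('side',(307.7,237.6),z)+onz('side',(321.3,235.4),z))/2+n*.0012
    print(z,'along slot',(t-sl)@u*1e3,'across',(t-sl)@n*1e3)
# side picture: predicted pixel of slot (top-triangulated position)
print(proj('side',[.5673,-.0186,.06]))
```

```text
slot [567.84 -18.    60.  ]
0.0655 along slot 1.314032648544887 across 4.5379088024266565
0.0664 along slot 0.8837100834080504 across 3.1310644465040847
0.0674 along slot 0.40557389992272497 across 1.5679040510345537
[314.2 239.8]
```

```bash
python3 -m jog '[[[0,0,2],[0,0,0]],[[0,0,2],[0,0,0]],[[0,0,1],[0,0,0]],[[0,0,1],[0,0,0]],[[0,0,1],[0,0,0]],[[0,0,1],[0,0,0]],[[0,0,0],[0,0,0]],[[0,0,0],[0,0,0]]]'
python3 -c "
from h import *
goto(.5673,-.0186,.068,14.2)"
```

```text
t: 7.95
ee_pos: [0.5675, -0.0187, 0.1113]
eef_rot: [0.992, 0.124, -0.0, -0.0]
wrist_force: [-0.3, -0.1, -0.9]
width: 0.011
finger_force: 49.4
t 7.95 pos [ 0.5675 -0.0187  0.1113] yaw 14.2 tiltz [-0.  0. -1.] shift [-0.2 -0.1 43.3] turn 0.0
F [-0.3 -0.1 -0.9] [ 0.06  0.02 -0.04] w 0.011 ff 49.44159686565399
```

```bash
python3 -m jog '[[[0,0,1.5],[0,0,0]],[[0,0,1.5],[0,0,0]],[[0,0,1.5],[0,0,0]],[[0,0,1.5],[0,0,0]],[[0,0,2],[0,0,0]],[[0,0,2],[0,0,0]],[[0,0,0],[0,0,0]]]'
python3 -c "
from h import *
goto(.5673,-.0186,.068,14.2)"
```

```text
t: 8.82
ee_pos: [0.5673, -0.0187, 0.101]
eef_rot: [0.992, 0.124, -0.0, -0.0]
wrist_force: [-0.7, -0.5, -0.6]
width: 0.0113
finger_force: 49.4
t 8.82 pos [ 0.5673 -0.0187  0.101 ] yaw 14.2 tiltz [-5.e-04  1.e-04 -1.e+00] shift [-0.  -0.1 33. ] turn 0.0
F [-0.7 -0.5 -0.6] [ 0.03 -0.04 -0.02] w 0.0113 ff 49.44192588329315
```

It has entered the slot with no contact. Push it down.

```bash
python3 -m jog '[[[0,0,4],[0,0,0]],[[0,0,4],[0,0,0]],[[0,0,4],[0,0,0]],[[0,0,4],[0,0,0]],[[0,0,4],[0,0,0]],[[0,0,4],[0,0,0]],[[0,0,4],[0,0,0]],[[0,0,2],[0,0,0]],[[0,0,1],[0,0,0]],[[0,0,1],[0,0,0]],[[0,0,0.7],[0,0,0]],[[0,0,0],[0,0,0]]]'
python3 -c "
from h import *
goto(.5673,-.0186,.068,14.2)"
```

```text
t: 10.32
ee_pos: [0.5675, -0.0187, 0.0686]
eef_rot: [0.992, 0.124, 0.0, -0.0]
wrist_force: [-0.1, 1.2, -1.3]
width: 0.0111
finger_force: 49.4
t 10.32 pos [ 0.5675 -0.0187  0.0686] yaw 14.2 tiltz [-0.  0. -1.] shift [-0.2 -0.1  0.6] turn 0.0
F [-0.1  1.2 -1.3] [ 0.04  0.02 -0.01] w 0.0111 ff 49.441198110580444
```

```bash
python3 -m jog '[[[0,0,0.5],[0,0,0]],[[0,0,0.5],[0,0,0]],[[0,0,0.5],[0,0,0]],[[0,0,0],[0,0,0]]]'
python3 -m jog '[[[0,0,0],[0,0,0]],[[0,0,0],[0,0,0]],[[0,0,0],[0,0,0]]]'
```

```text
t: 10.82
ee_pos: [0.5676, -0.0187, 0.0678]
eef_rot: [0.992, 0.124, 0.0, 0.0]
wrist_force: [-3.5, -0.1, 5.6]
width: 0.0112
finger_force: 50.6
t: 11.2
ee_pos: [0.5676, -0.0187, 0.0678]
eef_rot: [0.992, 0.124, 0.0, 0.0]
wrist_force: [-3.2, 0.3, 5.8]
width: 0.0111
finger_force: 50.6
```

```bash
python3 -m jog '[[[0,0,0],[0,0,0]],[[0,0,0],[0,0,0]],[[0,0,0],[0,0,0]],[[0,0,0],[0,0,0]],[[0,0,-5],[0,0,0]],[[0,0,-15],[0,0,0]],[[0,0,-40],[0,0,0]],[[0,0,-40],[0,0,0]],[[0,0,0],[0,0,0]],[[0,0,0],[0,0,0]]]' 40
python3 -c "
from h import *
goto(.5438,.0730,.168,14.2);print(bot.get_state()['joints'])"
```

```text
t: 12.45
ee_pos: [0.5674, -0.0187, 0.1676]
eef_rot: [0.992, 0.124, 0.0, 0.0]
wrist_force: [-1.0, 0.0, -0.9]
width: 0.04
finger_force: 0.0
t 12.45 pos [ 0.5674 -0.0187  0.1676] yaw 14.2 tiltz [ 7.e-04 -2.e-04 -1.e+00] shift [ -0.4 -94.7  -0.4] turn 0.0
F [-1.   0.  -0.9] [-0.04 -0.03 -0.01] w 0.04 ff 0.0
[-2.41894812e-01  2.29006148e-01  1.68509080e+00  1.26306729e-06
  1.22678439e+00  1.08098983e+00]
```

```bash
python3 -m jog '[[[0,-31.6,0],[0,0,0]],[[0,-31.6,0],[0,0,0]],[[-0.4,-31.5,0],[0,0,0]],[[0,0,0],[0,0,-10.6]],[[0,0,0],[0,0,-10.6]],[[0,0,0],[0,0,-10.6]],[[0,0,0],[0,0,-10.6]],[[0,0,0],[0,0,-10.6]],[[0,0,0],[0,0,-10.6]],[[0,0,0],[0,0,0]],[[0,0,0],[0,0,0]]]' 60
python3 - <<'E'
from h import *
goto(.5438,.0730,.091,77.8);print(bot.get_state()['joints'][5])
s=viewer.get_image('side');t=viewer.get_image('top');cv2.imwrite('pics/side3.png',s)
cv2.imwrite('pics/c5.png',np.hstack([crop(s,270,165,80,100,5),crop(t,310,210,70,100,5)]))
E
```

```text
t: 13.82
ee_pos: [0.5434, 0.0731, 0.1664]
eef_rot: [0.779, 0.627, -0.001, -0.0]
wrist_force: [-1.0, -0.1, 0.1]
width: 0.0602
finger_force: 0.0
t 13.82 pos [0.5434 0.0731 0.1664] yaw 77.6 tiltz [-1.4e-03  1.0e-04 -1.0e+00] shift [ 0.   0.4 75.4] turn -0.2
F [-1.  -0.1  0.1] [-0.05 -0.01  0.03] w 0.0602 ff 0.0
0.13358291017200172
```

View pics/c5.png

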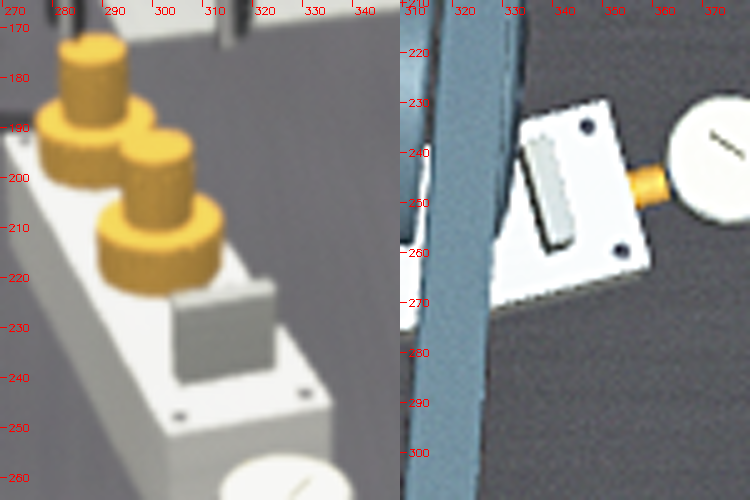

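The blade's handle sits on the block at (313,232) in the side view. The inner cap's knob, at (300,194), lies between the two fingertips at (283,166) and (316,168). Descend and grip.

```bash
python3 -m jog '[[[0,0.3,20],[0,0,0]],[[0,0,20],[0,0,0]],[[0,0,15],[0,0,0]],[[0,0,12],[0,0,0]],[[0,0,7],[0,0,0]],[[0,0,0],[0,0,0]],[[0,0,0],[0,0,0]]]' 
python3 -m jog '[[[0,0,0],[0,0,0]],[[0,0,0],[0,0,0]],[[0,0,0],[0,0,0]],[[0,0,0],[0,0,0]],[[0,0,0],[0,0,0]]]' 0 60
python3 -c "
from h import *
goto(.5438,.0730,.091,77.8)"
```

```text
t: 14.8
ee_pos: [0.5446, 0.0729, 0.0936]
eef_rot: [0.778, 0.628, 0.0, 0.0]
wrist_force: [-0.9, -0.2, -0.0]
width: 0.0601
finger_force: 0.0
t: 15.42
ee_pos: [0.5447, 0.0729, 0.0938]
eef_rot: [0.778, 0.628, 0.0, 0.0]
wrist_force: [-1.1, -0.4, 5.6]
width: 0.0301
finger_force: 59.6
t 15.43 pos [0.5447 0.0729 0.0938] yaw 77.81 tiltz [ 1.2e-03 -1.0e-04 -1.0e+00] shift [-0.1 -0.9  2.8] turn 0.01
F [-1.1 -0.4  5.6] [ 0.03  0.11 -0.03] w 0.0301 ff 59.55837607383728
```

```bash
python3 -m jog '[[[0,0,0],[0,0,-3]],[[0,0,0],[0,0,-3]],[[0,0,0],[0,0,-3]],[[0,0,0],[0,0,-3]],[[0,0,0],[0,0,0]]]' 
python3 -c "
from h import *
goto(.5447,.0729,.0938,89.8)"
```

```text
t: 16.05
ee_pos: [0.5445, 0.0731, 0.0938]
eef_rot: [0.709, 0.705, 0.001, 0.0]
wrist_force: [-2.7, 1.1, 7.1]
width: 0.0303
finger_force: 59.8
t 16.05 pos [0.5445 0.0731 0.0938] yaw 89.74 tiltz [ 8.e-04  7.e-04 -1.e+00] shift [-0.2  0.2 -0. ] turn -0.06
F [-2.7  1.1  7.1] [ 0.09  0.36 -0.73] w 0.0303 ff 59.8456746339798
```

```bash
python3 -m jog '[[[0,0,0],[0,0,-3]],[[0,0,0],[0,0,-3]],[[0,0,0],[0,0,0]]]' 
python3 -c "
from h import *
goto(.5447,.0729,.0938,95.8)"
python3 -m jog '[[[0,0,0],[0,0,4]],[[0,0,0],[0,0,4]],[[0,0,0],[0,0,4]],[[0,0,0],[0,0,4]],[[0,0,0],[0,0,4]],[[0,0,0],[0,0,4]],[[0,0,0],[0,0,4]],[[0,0,0],[0,0,0]]]' 
python3 -c "
from h import *
goto(.5447,.0729,.0938,67.8)"
```

```text
t: 16.42
ee_pos: [0.5447, 0.0718, 0.0938]
eef_rot: [0.671, 0.742, -0.0, 0.001]
wrist_force: [-1.4, -4.9, 5.9]
width: 0.0307
finger_force: 59.9
t 16.43 pos [0.5447 0.0718 0.0938] yaw 95.73 tiltz [ 0.001  -0.0016 -1.    ] shift [1.1 0.1 0. ] turn -0.07
F [-1.4 -4.9  5.9] [-0.89  0.24 -0.75] w 0.0307 ff 59.924113154411316
t: 17.42
ee_pos: [0.5445, 0.0724, 0.0937]
eef_rot: [0.83, 0.557, 0.0, 0.001]
wrist_force: [-1.7, -3.1, 6.1]
width: 0.0302
finger_force: 59.9
t 17.43 pos [0.5445 0.0724 0.0937] yaw 67.76 tiltz [ 8.0e-04 -1.1e-03 -1.0e+00] shift [ 0.6 -0.  -0.1] turn -0.04
F [-1.7 -3.1  6.1] [-0.46  0.18 -0.11] w 0.0302 ff 59.901646971702576
```

Anticlockwise gives a hard stop: the torque holds at -0.75 N m and the grip slips. Clockwise runs free, so the thread is left-handed. Keep turning clockwise.

```bash
python3 -m jog '[[[0,0,0],[0,0,8]],[[0,0,0],[0,0,8]],[[0,0,0],[0,0,8]],[[0,0,0],[0,0,8]],[[0,0,0],[0,0,8]],[[0,0,0],[0,0,8]],[[0,0,0],[0,0,8]],[[0,0,0],[0,0,8]],[[0,0,0],[0,0,8]],[[0,0,0],[0,0,8]],[[0,0,0],[0,0,8]],[[0,0,0],[0,0,8]],[[0,0,0],[0,0,0]],[[0,0,0],[0,0,0]]]' 
python3 -c "
from h import *
goto(.5447,.0729,.0938,-28.2)"
```

```text
t: 19.18
ee_pos: [0.5434, 0.0731, 0.0937]
eef_rot: [0.97, -0.243, -0.001, 0.0]
wrist_force: [-5.8, 1.1, 11.1]
width: 0.0304
finger_force: 60.3
t 19.18 pos [0.5434 0.0731 0.0937] yaw -28.18 tiltz [-0.0017 -0.     -1.    ] shift [ 1.2 -0.4 -0.1] turn 0.02
F [-5.8  1.1 11.1] [-0.08  1.05  0.01] w 0.0304 ff 60.34180462360382
```

```bash
python3 -m jog '[[[0,0,-1],[0,0,0]],[[0,0,-1],[0,0,0]],[[0,0,-1],[0,0,0]],[[0,0,-1],[0,0,0]],[[0,0,-1],[0,0,0]],[[0,0,0],[0,0,0]]]' 
python3 -c "
from h import *
goto(.5447,.0729,.0938,-28.2)"
```

```text
t: 19.92
ee_pos: [0.5437, 0.073, 0.098]
eef_rot: [0.97, -0.244, -0.001, 0.0]
wrist_force: [-3.1, 0.7, -3.5]
width: 0.0304
finger_force: 59.8
t 19.93 pos [0.5437 0.073  0.098 ] yaw -28.2 tiltz [-1.2e-03  1.0e-04 -1.0e+00] shift [ 1.  -0.4  4.2] turn 0.0
F [-3.1  0.7 -3.5] [0.15 0.8  0.06] w 0.0304 ff 59.76685345172882
```

```bash
python3 -m jog '[[[0,0,-2],[0,0,0]],[[0,0,-3],[0,0,0]],[[0,0,-3],[0,0,0]],[[0,0,-3],[0,0,0]],[[0,0,-3],[0,0,0]],[[0,0,-3],[0,0,0]],[[0,0,0],[0,0,0]]]' 
python3 -m jog '[[[0,0,-5],[0,0,0]],[[0,0,-12],[0,0,0]],[[0,0,-18],[0,0,0]],[[0,0,-20],[0,0,0]],[[0,0,-18],[0,0,0]],[[0,0,-12],[0,0,0]],[[0,0,-5],[0,0,0]],[[0,0,0],[0,0,0]],[[0,0,0],[0,0,0]],[[0,0,0],[0,0,0]],[[0,0,0],[0,0,0]],[[0,0,0],[0,0,0]]]'
python3 - <<'E'
from h import *
goto(.5447,.0729,.0938,-28.2)
s=viewer.get_image('side');t=viewer.get_image('top')
cv2.imwrite('pics/c6.png',np.hstack([crop(s,250,120,100,150,3.5),crop(t,205,200,120,150,3.5)]))
E
```

```text
t: 20.8
ee_pos: [0.5451, 0.0729, 0.1159]
eef_rot: [0.97, -0.244, 0.001, -0.0]
wrist_force: [-0.3, -0.1, -1.0]
width: 0.0304
finger_force: 60.1
t: 22.3
ee_pos: [0.5441, 0.073, 0.2049]
eef_rot: [0.97, -0.244, -0.0, 0.0]
wrist_force: [0.2, -0.6, -1.0]
width: 0.0302
finger_force: 60.1
t 22.3 pos [0.5441 0.073  0.2049] yaw -28.2 tiltz [-3.e-04  0.e+00 -1.e+00] shift [  0.6  -0.2 111.1] turn 0.0
F [ 0.2 -0.6 -1. ] [0.03 0.04 0.02] w 0.0302 ff 60.05994200706482
```

View pics/c6.png

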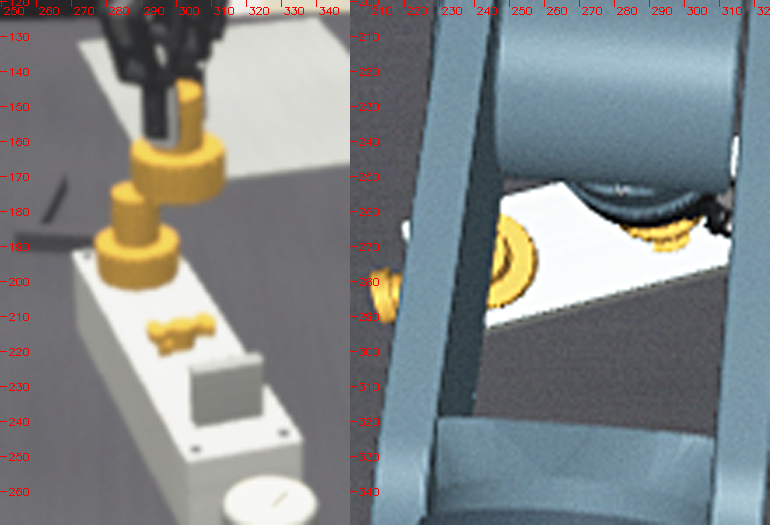

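The side view shows the cap held upright at (299,160), well above its outlet at (300,216). The blade is home at (313,235) and the outer cap at (289,195) is undisturbed.

```bash
python3 -c "
from rig import bot
print(bot.hand_in())"
```

```text
the job is handed in; nothing more can be done
None
```

The job is handed in, with no verdict returned: the blade sits home in the slot and is released, and the inner cap (left-hand thread, comes off clockwise) is held upright and still about 111 mm above where it sat, at 22 s of the 51 s allowed.

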